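Roll the tawa's heat wheel up one click

ROBOT

A 6-joint arm with a two-finger parallel gripper is mounted at the origin on the work surface. World frame = base frame: x ahead of the robot, y to its left, z up, the work surface at z = 0. Lengths are in m, angles in rad, forces in N, time in s.
With the tool pointing down it reaches from about 0.425 to 0.95 m from the base axis. Payload 3.5 kg.
Tool frame: the origin (TCP) lies on the centre line of the jaws, within the pads' length; the fingertips stand 14 mm ahead of it and the grasp point (between the pads) lies 5 mm behind it (ctrl.tip_reach is the distance from the TCP to the fingertips, in m); z points along the fingers, y is the line along which they close (so a half turn about z gives the same grasp; the last joint's range is limited). The gripper opens to 85 mm and grips with 20 to 120 N. Pads are 22 mm wide; open, the fingers measure 114 mm over their backs; the gripper's body (76 mm by 85 mm) begins 54 mm behind the grasp point. The pads swing forward as they close: fully open they stand 13 mm farther back than shut.
Start: joints at [0.992, 0.286, 1.577, -0, 1.279, -0.15], TCP at [0.281, 0.614, 0.245] pointing down, gripper open.
Joint ranges: [-2.77, 2.77], [-0.9, 2.22], [0.21, 2.48], [-1.53, 4.67], [0.24, 2.81], [-2.84, 2.84]. Speed limits (rad/s): [2.79, 2.79, 3.14, 3.14, 3.14, 3.14].

INTERFACE

Orientations are given as a unit quaternion [x, y, z, w].
In Python, from plant import get_state, imaging, workorder, ctrl gives the robot as it stands. The module is installed in compiled form; this text tells all that it offers.
- The arm moves only by the shell command python3 -m jog 'ROWS' [FORCE]. ROWS is JSON, a list of rows, each a list of 7 numbers: the closure, from 0 (fully open) to 1 (shut), then the shift along the tool's x, y, z in mm, then the turn, a rotation vector about the tool's x, y, z in rad. In form: [[gripper, tx, ty, tz, ax, ay, az], ...]. A call has 1 to 12 rows; each row is the pose to reach, as a shift and turn from the pose commanded when the call began, along the tool's axes at that moment; what a row does not reach only later rows make up. A row lasts 1/10 s, in which the tool goes at most 50 mm and 8.59 degrees, less where a joint would pass 70% of its speed; a pose out of reach is approached as far as the arm can. A call with a gripper value outside its range is refused whole. The fingers move at their own pace and stop on an object; FORCE is the grip in N (left out, the last holds). Time passes only in rows, so rows that repeat a pose let the fingers close. It gives the time, the measured TCP pose, the force, the opening and the grip force at its end, in the units of the state.
- get_state(): the state, without advancing time (a new reading comes with each control period).
- imaging.read_camera(name): name is "side" or "top"; returns a dict with "image" (400x640x3 uint8, blue, green, red), "fx", "fy", "cx", "cy" (pixels), "k1" (the pictures are not rectified: a ray, as slopes to the right and down, at radius r is drawn at 1 + k1 r^2 times it, then the intrinsics apply), "R" (3x3) and "t" (3): a world point X has camera coordinates R X + t. Camera axes: x right, y down, z forward; pixel columns grow to the right and rows downward; lengths in m; the calibration is good to about 2 mm. A picture is of the moment at which its call begins. There is no depth.
- workorder.sign_off(): hands the job in; it is judged then, once.
The state is a dict: "time": time; "qpos": joint angles; "dq": joint speeds; "joint_efforts": joint torques, N m; "eef_pos": TCP position; "tcp_rot": TCP orientation; "contact_force": force on the tool from outside, world axes, zero at the start; "wrist_torque": the same for the moment, N m; "opening": opening from 0.0 (shut) to 1.0 (fully open); "finger_force": force on a finger pad.
Only numpy, scipy, OpenCV 4.12 (cv2) and the standard library are available. Lean on these libraries where they do the work, as an engineer would, in place of code of your own. Each camera call takes 0.05 s, during which the arm holds its last target. There are 200 camera calls.

TASK

Set the plate under the tawa to its first heat setting: with a fingertip on the knurled wheel in line with that plate, roll the wheel away from the robot until it clicks into the next detent, just one click. Leave the other plate's wheel off, do not pick up or shift the tawa or anything else standing about, and finish with the hand clear of everything.

Things in the scene. Friction and masses are not known exactly. Their poses are not given: they have to be found in the camera images.
- hob: Fixed steel two-plate electric hob, 340 (x) x 520 (y) x 70 mm high. Origin: centre of its underside, on the counter; x points away from the robot, y to its left. Two round plates (180 mm across, 8 mm above the deck) are centred at x +55, y +130 (left) and y -130 mm (right). In the near strip of the deck, at x -130 mm, a control wheel stands in line with each plate (y +130, -130 mm).
- left_wheel_top (a point): Top (mid-width) of the left plate's control wheel, 84 mm above the counter; has the hob's axes. A knurled black disc, radius 30, 22 mm wide, on a level axle along y, sunk in the deck: only its top 14 mm shows (51 mm long in x). It does not give downwards. Rim friction on fingertips is roughly 1; 2 to 3 N along the rim carries it over a detent. A pale line across the rim is on top at off.
- right_wheel_top (a point): The same point of the right plate's control wheel, an identical wheel.
- left_wheel (a joint): Angle of the left wheel in rad; grows as its top rolls away from the robot. Sprung detents at 0 (off), 0.55 (first setting) and 1.10 (second setting), stops just beyond the end ones. Past half-way between two detents the wheel pulls itself into the next. One click is 16.5 mm of rim travel.
- right_wheel (a joint): Angle of the right wheel, same meaning.
- tawa: Loose flat round dark steel griddle, 220 mm across, rim 12 mm high, with a strap handle reaching 246 mm from its centre along its own x, pointing roughly away from the robot. Origin: centre of its underside, which rests on one of the two plates, near the plate's centre.
- tumbler: Loose empty steel tumbler, 72 mm across, 100 mm high, standing on the other plate. Origin: centre of its underside.
- grinder: Loose push-button pepper grinder in clear acrylic, 52 mm across, 150 mm high, standing on the counter to the left of the hob. Origin: centre of its underside.
- dish: Loose small white ceramic dish, 100 mm across, 32 mm high, on the counter left of the hob, further from the robot than the grinder. Origin: centre of its underside.
- turner: Loose flat bamboo turner, 300 mm long along its own x, 65 mm wide at the blade, 6 mm thick, lying on the counter to the right of the hob. Origin: underside, half-way along.

How it is judged:
By the outcome, as a careful person would: the job done as asked, in the order asked, and still so for the second after the job is handed in, with the robot touching nothing.
It also fails if it takes over 32 s, if anything falls off the work surface, if the arm or the gripper's body presses on something with over 40 N, if the wrist force passes 120 N, or if a joint passes its speed limit or range.

## Working session

There is one attempt and no reset: what is moved stays moved. The work goes in short steps, Python scripts to look and compute and a shell command to move; the robot and the scene stay as the last step left them, time stands still between calls to the robot, and variables do not carry over. Pictures are saved under pics/ and viewed, at most 10 in all, crops included, and the job is handed in when it is done.

```bash
mkdir -p pics
python3 - <<'E'
from plant import get_state, imaging, ctrl
import cv2,pickle
s=get_state();print(s['time'],s['eef_pos'],s['tcp_rot'],ctrl.tip_reach)
d={}
for n in('top','side'):
    c=imaging.read_camera(n);d[n]=c;cv2.imwrite(f'pics/{n}0.png',c['image'])
pickle.dump(d,open('c.pkl','wb'))
E
```

```text
0.0 [0.280299   0.61336554 0.24391411] [ 2.12775807e-01  9.77100324e-01 -1.10900685e-03 -4.27522021e-04] 0.014
```

View pics/top0.png

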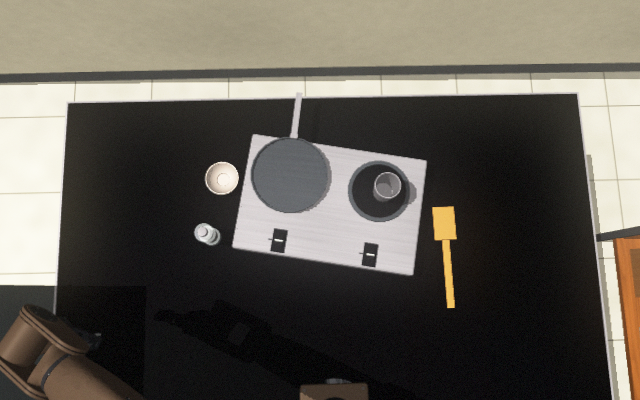

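View pics/side0.png

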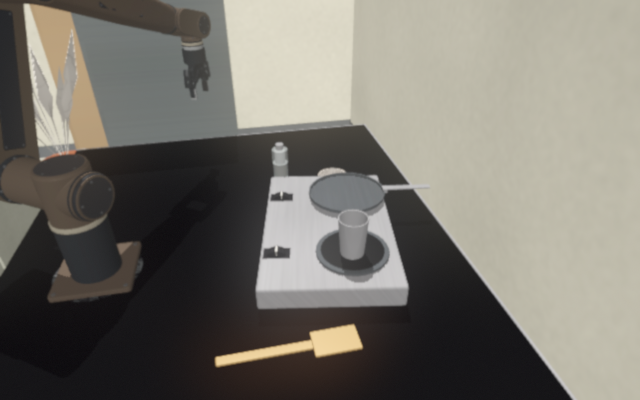

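The tawa (290,175 in top) sits on the left plate, so the left wheel (≈279,240) is the one to turn. The tumbler is on the right plate, and the grinder (207,234) is left of the wheel. I'll enlarge both views.

Run:
```python
import cv2,pickle,numpy as np
d=pickle.load(open('c.pkl','rb'))
a=cv2.resize(d['top']['image'][215:275,225:425],None,fx=4,fy=4,interpolation=cv2.INTER_CUBIC)
b=cv2.resize(d['side']['image'][170:270,240:360],None,fx=3,fy=3,interpolation=cv2.INTER_CUBIC)
o=np.zeros((240+300,800,3),np.uint8);o[:240]=a;o[240:,:360]=b
cv2.imwrite('pics/crop.png',o)
```

```text
(no output)
```

View pics/crop.png

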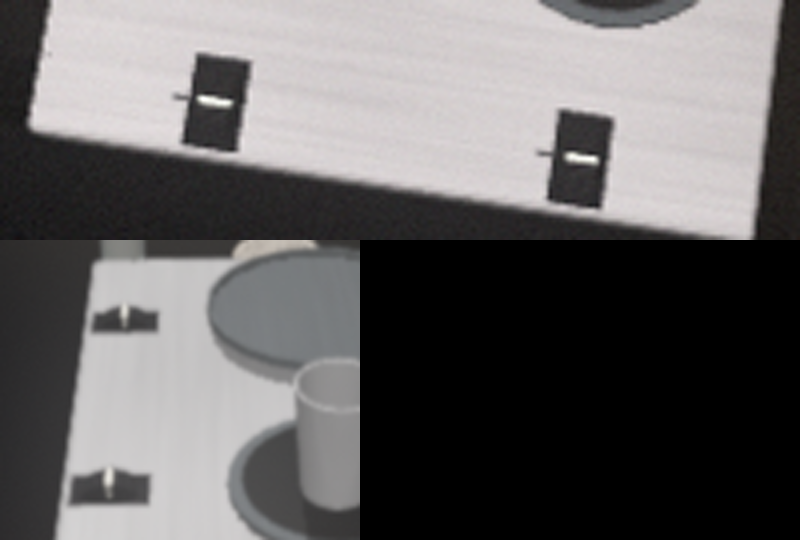

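The lines are visible on both wheels: left at about (278.4, 239.9) in top, right at about (369.9, 254.1). Both are at off.

```bash
cat > h.py <<'E'
import numpy as np,cv2
def K(c): return np.array([[c['fx'],0,c['cx']],[0,c['fy'],c['cy']],[0,0,1.]])
def und(c,uv):
    p=((np.array(uv,float)-[c['cx'],c['cy']])/[c['fx'],c['fy']]);q=p.copy()
    for _ in range(30): q=p/(1+c['k1']*(q@q))
    return q
def on(c,uv,z):
    R,t=np.array(c['R']),np.array(c['t']);d=R.T@np.append(und(c,uv),1);o=-R.T@t
    return o+d*(z-o[2])/d[2]
def proj(c,X):
    p=np.array(c['R'])@X+c['t'];q=p[:2]/p[2];q=q*(1+c['k1']*(q@q));return q*[c['fx'],c['fy']]+[c['cx'],c['cy']]
E
python3 - <<'E'
import pickle,numpy as np
from h import *
from scipy.spatial.transform import Rotation as R
from plant import get_state
d=pickle.load(open('c.pkl','rb'));T,S=d['top'],d['side']
L=on(T,(278.4,239.9),.084);Rr=on(T,(369.9,254.1),.084)
v=L-Rr;print(L,Rr,np.linalg.norm(v),'yaw',np.arctan2(-v[0],v[1]))
print('side px of L,R',proj(S,L),proj(S,Rr))
for p in[(207,234)]:print('grinder',on(T,p,.15), on(T,p,0.05))
s=get_state();M=R.from_quat(s['tcp_rot']).as_matrix();print(M)
yaw=np.arctan2(-v[0],v[1]);print('ypad yaw',np.arctan2(M[1,1],M[0,1]),'L in tool',M.T@(L-s['eef_pos'])*1000)
E
```

```text
[0.4978148 0.1431223 0.084    ] [ 0.45159635 -0.11205736  0.084     ] 0.25933146119519357 yaw -0.17917876878632522
side px of L,R [280.06638688 193.69927546] [274.78892233 249.20587758]
grinder [0.51210546 0.32920412 0.15      ] [0.52299711 0.34984658 0.05      ]
[[-9.09482732e-01  4.15739978e-01 -1.19625923e-03]
 [ 4.15741572e-01  9.09480942e-01 -1.83371244e-03]
 [ 3.25627401e-04 -2.16506449e-03 -9.99997603e-01]]
ypad yaw 1.142038979010066 L in tool [-393.41811433 -336.95196982  160.64016768]
```

```bash
python3 -m jog '[[1,-39,-34,0,0,0,-0.03],[1,-77,-68,0,0,0,-0.06],[1,-116,-102,0,0,0,-0.1],[1,-154,-136,0,0,0,-0.14],[1,-193,-170,0,0,0,-0.18],[1,-231,-203,0,0,0,-0.22],[1,-270,-237,0,0,0,-0.25],[1,-308,-271,30,0,0,-0.25],[1,-347,-305,60,0,0,-0.25],[1,-386,-339,90,0,0,-0.25],[1,-386,-339,116,0,0,-0.25],[1,-386,-339,116,0,0,-0.25]]' 20
python3 -m jog '[[1,0,0,0,0,0,0],[1,0,0,0,0,0,0],[1,0,0,0,0,0,0],[1,0,0,0,0,0,0]]'
cat > st.py <<'E'
import sys,cv2,numpy as np
from h import *
from scipy.spatial.transform import Rotation as R
from plant import get_state,imaging
s=get_state();M=R.from_quat(s['tcp_rot']).as_matrix();L=np.array([.4978,.1431,.084])
tip=s['eef_pos']+.014*M[:,2]
print(s['time'],s['opening'],'q',np.round(s['qpos'],2),'f',np.round(s['contact_force'],1),'tip',tip.round(4),'L from tip, tool mm',(M.T@(L-tip)*1000).round(1),'roll in tool',(M.T@[.984,-.178,0]).round(3))
if len(sys.argv)>1:
    a=imaging.read_camera('top')['image'][200:275,225:315];b=imaging.read_camera('side')['image'][140:215,240:330]
    cv2.imwrite('pics/%s.png'%sys.argv[1],np.hstack([cv2.resize(i,(400,333),interpolation=cv2.INTER_CUBIC) for i in(a,b)]))
E
python3 st.py hover
```

```text
time: 1.3
eef_pos: [0.488, 0.1419, 0.1239]
tcp_rot: [0.092, 0.996, -0.001, -0.005]
contact_force: [-0.4, 0.0, -0.6]
opening: -0.0
finger_force: 0.0
time: 1.7
eef_pos: [0.4913, 0.1462, 0.131]
tcp_rot: [0.088, 0.996, 0.0, 0.002]
contact_force: [0.2, -0.6, -0.2]
opening: -0.001
finger_force: 0.0
1.7 -0.0014247250492803413 q [ 0.09  0.05  2.07  0.    1.02 -1.3 ] f [ 0.2 -0.6 -0.2] tip [0.4914 0.1463 0.117 ] L from tip, tool mm [-6.8 -2.  33. ] roll in tool [-1.    -0.002  0.003]
```

View pics/hover.png

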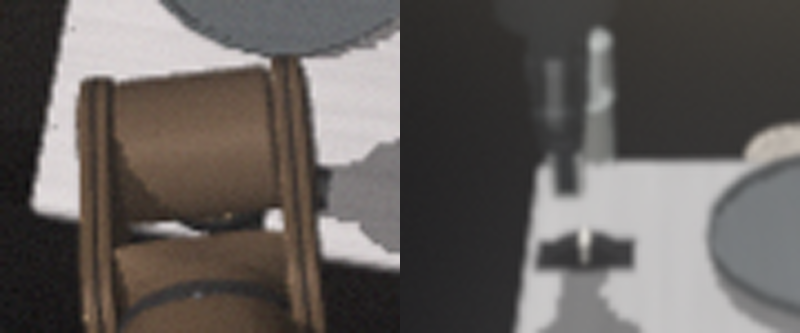

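The side view shows the shut tip about 33 mm above the wheel and slightly on the robot's side of the pale line, as planned. Now I'll descend to touch.

```bash
python3 -m jog '[[1,1,-2,15,0,0,0],[1,1,-2,26,0,0,0],[1,1,-2,29,0,0,0],[1,1,-2,29,0,0,0],[1,1,-2,29,0,0,0],[1,1,-2,29,0,0,0]]'; python3 st.py
```

```text
time: 2.4
eef_pos: [0.4899, 0.1434, 0.1009]
tcp_rot: [0.089, 0.996, 0.0, 0.001]
contact_force: [-0.4, -0.1, -0.3]
opening: -0.002
finger_force: 0.0
2.4 -0.0022860735100939332 q [ 0.09  0.1   2.08 -0.    0.96 -1.31] f [-0.4 -0.1 -0.3] tip [0.4899 0.1434 0.0869] L from tip, tool mm [-7.8  1.1  2.9] roll in tool [-1.    -0.     0.001]
```

```bash
python3 -m jog '[[1,0,1,1,0,0,0],[1,0,1,2,0,0,0],[1,0,1,2,0,0,0],[1,0,1,2,0,0,0]]'; python3 -m jog '[[1,0,0,1,0,0,0],[1,0,0,1,0,0,0],[1,0,0,1,0,0,0]]'; python3 st.py
```

```text
time: 2.8
eef_pos: [0.4895, 0.1443, 0.0983]
tcp_rot: [0.089, 0.996, -0.0, -0.0]
contact_force: [0.0, 1.0, 0.5]
opening: 0.002
finger_force: 0.0
time: 3.1
eef_pos: [0.49, 0.1443, 0.0979]
tcp_rot: [0.089, 0.996, 0.0, 0.001]
contact_force: [-0.6, -0.8, 3.6]
opening: 0.0
finger_force: 1.7
3.1 0.0003223442405402738 q [ 0.09  0.1   2.08 -0.    0.95 -1.3 ] f [-0.6 -0.8  3.6] tip [0.49   0.1443 0.0839] L from tip, tool mm [-7.8  0.2 -0.1] roll in tool [-1.    -0.     0.001]
```

```bash
python3 -m jog '[[1,0,0,0.5,0,0,0],[1,0,0,1,0,0,0],[1,0,0,1,0,0,0],[1,0,0,1,0,0,0]]'
```

```text
time: 3.5
eef_pos: [0.4906, 0.1442, 0.0977]
tcp_rot: [0.089, 0.996, -0.0, 0.001]
contact_force: [-0.5, -1.0, 7.6]
opening: -0.0
finger_force: 3.7
```

```bash
python3 -m jog '[[1,0,0,1,0,0,0],[1,0,0,1,0,0,0],[1,-2,0,1,0,0,0],[1,-4,0,1,0,0,0],[1,-6,0,1,0,0,0],[1,-6,0,1,0,0,0],[1,-6,0,1,0,0,0]]';python3 st.py
```

```text
time: 4.2
eef_pos: [0.4977, 0.1429, 0.0979]
tcp_rot: [0.089, 0.996, -0.0, 0.003]
contact_force: [-1.0, -1.9, 10.9]
opening: -0.003
finger_force: 4.9
4.2 -0.0025003133449923083 q [ 0.08  0.12  2.07 -0.    0.95 -1.31] f [-1.  -1.9 10.9] tip [0.4978 0.1429 0.0839] L from tip, tool mm [ 0.1  0.2 -0.1] roll in tool [-1.    -0.     0.005]
```

```bash
python3 -m jog '[[1,-2,0,0,0,0,0],[1,-4,0,0,0,0,0],[1,-6,0,0,0,0,0],[1,-8,0,0,0,0,0],[1,-9,0,0,0,0,0],[1,-9,0,0,0,0,0],[1,-9,0,0,0,0,0]]';python3 st.py side1
```

```text
time: 4.9
eef_pos: [0.5066, 0.1413, 0.0978]
tcp_rot: [0.089, 0.996, -0.0, 0.003]
contact_force: [-0.9, -1.0, 9.2]
opening: -0.001
finger_force: 4.8
4.9 -0.0010503784462438735 q [ 0.08  0.13  2.05 -0.    0.95 -1.31] f [-0.9 -1.   9.2] tip [0.5067 0.1413 0.0838] L from tip, tool mm [ 9.1  0.2 -0.2] roll in tool [-1.    -0.001  0.005]
```

View pics/side1.png

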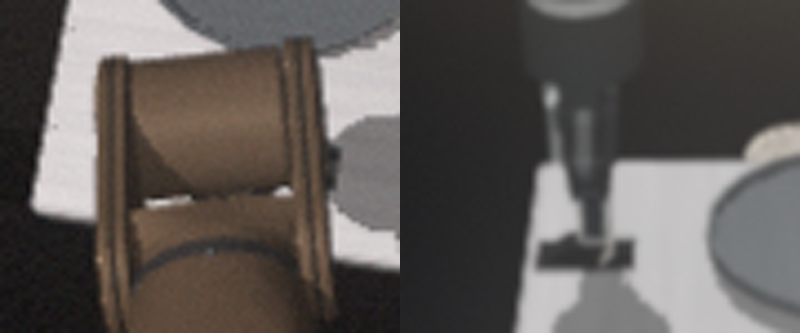

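The pale line has rolled away (≈607 against 585 before), about one click. I'll lift off and back away, then check.

```bash
python3 -m jog '[[1,0,0,-10,0,0,0],[1,0,0,-30,0,0,0],[1,0,0,-70,0,0,0],[1,0,0,-110,0,0,0],[1,0,30,-150,0,0,0],[1,0,70,-150,0,0,0],[1,0,110,-150,0,0,0],[1,0,150,-150,0,0,0],[1,0,190,-150,0,0,0],[1,0,220,-150,0,0,0],[1,0,220,-150,0,0,0],[1,0,220,-150,0,0,0]]';python3 st.py end
```

```text
time: 6.2
eef_pos: [0.5428, 0.3582, 0.2444]
tcp_rot: [0.089, 0.996, -0.001, -0.001]
contact_force: [-0.9, -0.0, 0.4]
opening: 0.002
finger_force: 0.0
6.2 0.002225443303191503 q [ 0.43  0.23  1.64 -0.    1.27 -0.97] f [-0.9 -0.   0.4] tip [0.5427 0.3582 0.2304] L from tip, tool mm [   6.  -219.5  146.7] roll in tool [-1.    -0.001 -0.002]
```

View pics/end.png

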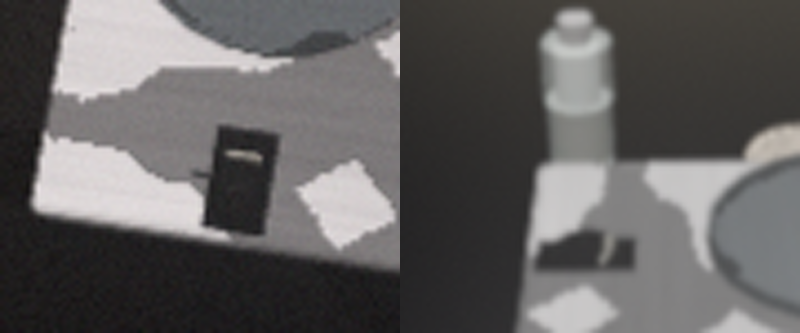

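The line now sits about 5.2 px (≈15 mm) further away. One click should give 15.7 mm and two would give 27 mm, so it is at the first setting. The hand is clear and nothing else has moved.

```bash
python3 -c "
from plant import workorder
print(workorder.sign_off())"
```

```text
the job is handed in; nothing more can be done
None
```

I rolled the left wheel, in line with the plate under the tawa, one click to its first setting, left the right wheel untouched and the hand clear, and handed the job in after about 6 s of robot time.

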